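Seat the wide sensor board of the torque rig

TASK

Two sensor boards stand drawn out in their docks on the bench. Slide the wider one along its guides up to the plug at the back, then swing both of its levers fully shut across its front panel so that they hold it home, and let go.

Things in the scene. Friction and masses are not known exactly. Their poses are not given: they have to be found in the camera images.
- wide_board: The wider board (other: 60 wide), loose, 0.2 kg, starts 50-105 mm out: green board 142 x 100 x 4 mm lying flat, upright aluminium front panel 8 thick, 98 wide, 44 high at the robot's end. Origin: middle of the panel's outer face, level with the board's underside (panel z 0 to 44, x 0 to 8; board x 8 to 150). x: along the guides, inward, away from the robot; y left; z up.
- wide_dock: Its fixed dock: steel plate 305 x 144 x 8 mm, two grey guides, walls 24 high (from x 14: 30.5), black plug housing at the back. Origin: on the bench under the panel's outer face when home (board origin then at 0, 0, 20 mm). x: inward, y left. A sprung plug pushes back the last 12 mm with 1.5-3.5 N until the levers are shut; hard stop at +2. Shutting levers press in the last 15 mm.
- wide_dock_left (a joint): Angle (rad) of the left steel lever: bar 10 thick, z 28 to 52 mm, reaching 63 mm from its upright pivot at x -10, y +62 mm in the dock's frame. 0: shut, pointing across the panel to the dock's -y; grows swinging out towards the robot; 1.57 points to -x; stop 2.0. Starts open, 1.6 to 1.95. Stays where left; about 2 N on its outer side near the end swings it shut.
- wide_dock_right (a joint): Angle (rad) of the right lever, mirror image of the left: pivot at x -10, y -62 mm in the dock's frame. 0: shut, pointing across the panel to the dock's +y; 1.57 points to -x (towards the robot); stop 2.0. Starts open, 1.6 to 1.95. On both levers a pad 5 mm thick, 12 to 24 mm from the pivot, bears on the panel when shut.
There are look-alikes about, which are no part of the job. What is shaped like the wide_board but red or yellow is not meant.

How it is judged:
By the outcome, as a careful person would: the job done as asked, in the order asked, and still so for the second after the job is handed in, with the robot touching nothing.
It also fails if it takes over 51 s, if anything falls off the work surface, if the arm or the gripper's body presses on something with over 40 N, if the wrist force passes 120 N, or if a joint passes its speed limit or range.

ROBOT

A 6-joint arm with a two-finger parallel gripper is mounted at the origin on the work surface. World frame = base frame: x ahead of the robot, y to its left, z up, the work surface at z = 0. Lengths are in m, angles in rad, forces in N, time in s.
With the tool pointing down it reaches from about 0.375 to 0.9 m from the base axis. Payload 3.1 kg.
Tool frame: the origin (TCP) lies between the finger pads; the fingertips stand 22 mm ahead of it and the grasp point (between the pads) lies 3 mm ahead of it; z points along the fingers, y is the line along which they close (so a half turn about z gives the same grasp; the last joint's range is limited). The gripper opens to 87 mm and grips with 3 to 60 N. Pads are 19 mm wide; open, the fingers measure 117 mm over their backs; the gripper's body (75 mm by 190 mm) begins 51 mm behind the grasp point.
Start: joints at [-1.48, 0.527, 1.433, -0, 1.181, -0.178], TCP at [0.167, -0.602, 0.205] pointing down, gripper open.
Joint ranges: [-3.08, 3.08], [-0.75, 2.2], [0.22, 2.44], [-1.43, 4.57], [0, 2.65], [-2.85, 2.85]. Speed limits (rad/s): [2.79, 2.79, 3.14, 3.14, 3.14, 3.14].

INTERFACE

Orientations are given as a unit quaternion [x, y, z, w].
In Python, from rig import get_obs, camera, get_calibration, hand_in, cut_out gives the robot as it stands.
- The arm moves only by the shell command python3 -m inch 'ROWS' [OPENING] [FORCE]. ROWS is JSON, one flat list of numbers, 6 for each row, row after row: the shift along the tool's x, y, z scaled (see below), then the turn, a rotation vector about the tool's x, y, z scaled (see below). A call has 1 to 20 rows; each row is the pose to reach, as a shift and turn from the pose commanded when the call began, along the tool's axes at that moment; what a row does not reach only later rows make up. The controller multiplies each number of a shift by 0.08 m and each number of a turn by 90 degrees. A row lasts 1/12 s, in which the tool goes at most 41.7 mm and 7.16 degrees, less where a joint would pass 70% of its speed; a pose out of reach is approached as far as the arm can. A call with a number of a shift or a turn outside -1 to 1 is refused whole. A call with a gripper value outside its range is refused whole. OPENING is the finger opening in mm, from 0 to 87, set as the call begins (- or left out, the last holds). The fingers move at their own pace and stop on an object; FORCE is the grip in N (left out, the last holds). Time passes only in rows, so rows that repeat a pose let the fingers close. It gives the time, the measured TCP pose, the force, the opening and the grip force at its end, in the units of the state.
- get_obs(): the state, without advancing time (a new reading comes with each control period).
- camera(name): name is "scene" or "side" or "wrist"; returns the picture (420x560x3 uint8, red, green, blue); there is no depth.
- get_calibration(name): a dict with "vertical_fov" (degrees; the focal length in pixels is half the picture's height over the tangent of half this angle, whatever the lens; pixels are square), "cx", "cy" (the principal point, pixels), "T" (4x4, takes a point from camera to world coordinates). Camera axes: x right, y down, z forward; pixel columns grow to the right and rows downward; lengths in m; the calibration is good to about 2 mm. A picture is of the moment at which its call begins: read the wrist's pose just before it. get_calibration takes no time and is no camera call; for the wrist camera it gives the pose at the moment of the call.
- hand_in(): hands the job in; it is judged then, once.
Trained networks look in the newest picture that a camera, given by its name, has taken for a name from the list of things; names that differ only in an ending like _2 or _b are one class to them, and where a whole thing is asked for, a point or a joint stands for the part that bears it (a point fixed in the world has none). Each returns a list of dicts, best first, with "conf" (0 to 1); they miss things now and then, are a little off and sometimes report something else, mostly with a low value. They report only what shows in the picture. A call takes as long as a camera call. They do not tell look-alikes from the thing itself.
- cut_out(camera, thing): "region" (420x560 bool, what is visible of it) and "bbox" ([left, top, right, bottom] in pixels, round what is visible of it).
The state is a dict: "time": time; "q": joint angles; "joint_velocities": joint speeds; "joint_torque": joint torques, N m; "position": TCP position; "tool_rot": TCP orientation; "ft_force": force on the tool from outside, world axes, zero at the start; "moment": the same for the moment, N m; "grip_width": finger opening in m; "grip_force": force on a finger pad.
Only numpy, scipy, OpenCV 4.12 (cv2) and the standard library are available. Lean on these libraries where they do the work, as an engineer would, in place of code of your own. Each camera call takes 0.05 s, during which the arm holds its last target. There are 200 camera calls.

## Working session

There is one attempt and no reset: what is moved stays moved. The work goes in short steps, Python scripts to look and compute and a shell command to move; the robot and the scene stay as the last step left them, time stands still between calls to the robot, and variables do not carry over. Pictures are saved under pics/ and viewed, at most 10 in all, crops included, and the job is handed in when it is done.

```bash
mkdir -p pics
python3 - <<'E'
from rig import *
import cv2,numpy as np
ims=[]
for c in ("scene","side"):
    im=camera(c); cv2.imwrite(f"pics/{c}0.png",im[:,:,::-1])
    k=get_calibration(c); print(c,k["vertical_fov"],k["cx"],k["cy"],np.round(k["T"],3).tolist())
    for t in ("wide_board","wide_dock","wide_dock_left","wide_dock_right"):
        print(t,[(round(d["conf"],2),np.round(d["bbox"]).tolist()) for d in cut_out(c,t)])
o=get_obs();print(o["position"],o["tool_rot"],o["time"])
E
```

```text
scene 42.6254817261332 277.94605108964214 212.78613973740815 [[-0.309, 0.496, -0.811, 1.402], [0.951, 0.151, -0.27, 0.302], [-0.011, -0.855, -0.519, 0.654], [0.0, 0.0, 0.0, 1.0]]
wide_board [(0.94, [324.0, 244.0, 387.0, 315.0]), (0.9, [185.0, 171.0, 247.0, 200.0]), (0.86, [406.0, 192.0, 482.0, 244.0]), (0.36, [383.0, 265.0, 399.0, 297.0])]
wide_dock [(0.55, [297.0, 255.0, 400.0, 387.0])]
wide_dock_left [(0.69, [384.0, 263.0, 400.0, 297.0])]
wide_dock_right []
side 54.675385930145616 277.20940798373954 201.3904702527957 [[-0.977, -0.132, 0.17, 0.283], [-0.215, 0.66, -0.72, 0.664], [-0.017, -0.74, -0.673, 0.698], [0.0, 0.0, 0.0, 1.0]]
wide_board [(0.71, [258.0, 310.0, 360.0, 420.0]), (0.67, [138.0, 238.0, 215.0, 291.0]), (0.61, [319.0, 153.0, 367.0, 190.0])]
wide_dock [(0.7, [68.0, 237.0, 231.0, 308.0])]
wide_dock_left [(0.84, [147.0, 280.0, 184.0, 301.0])]
wide_dock_right [(0.56, [171.0, 234.0, 204.0, 248.0]), (0.2, [68.0, 235.0, 230.0, 307.0])]
[ 0.16663655 -0.60235261  0.20464223] [ 9.90914605e-01  1.34492549e-01  8.08154142e-06 -5.46001969e-07] 0.5
```

View pics/scene0.png

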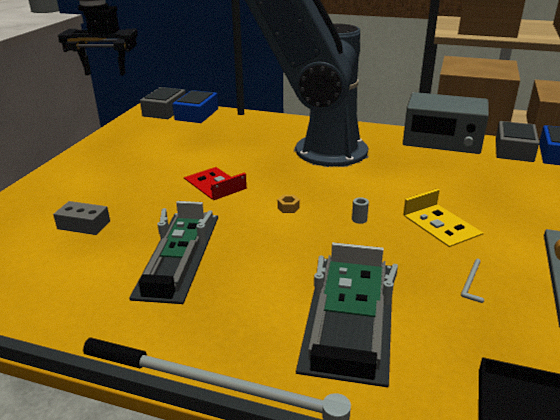

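View pics/side0.png

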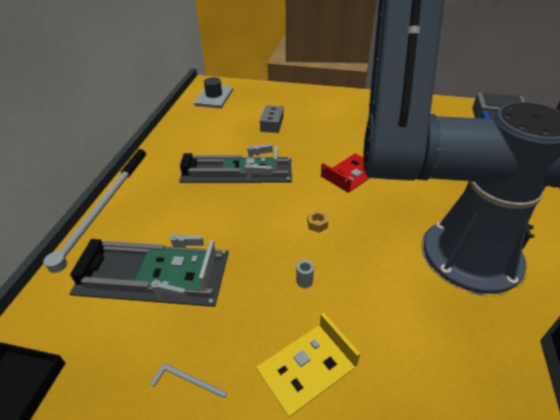

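The wide dock is the one on the right in the scene view (plate about 300–397 × 255–378) and lower left in the side view (73–228 × 240–302). Its green board's panel is at about (357,255) in the scene view.

```bash
cat > h.py <<'E'
from rig import *
import numpy as np, cv2
def K(c):
    k=get_calibration(c); f=210/np.tan(np.radians(k["vertical_fov"])/2); return f,k["cx"],k["cy"],np.array(k["T"])
def back(k,u,v,z):
    f,cx,cy,T=k; d=T[:3,:3]@np.array([(u-cx)/f,(v-cy)/f,1]); p=T[:3,3]; return p+d*(z-p[2])/d[2]
def proj(k,P):
    f,cx,cy,T=k; p=(np.atleast_2d(P)-T[:3,3])@T[:3,:3]; return p[:,:2]/p[:,2:]*f+[cx,cy]
E
python3 - <<'E'
from h import *
k=K("scene"); r=lambda a:np.round(a,3)
for n,u,v,z in [("backL",299,372,.004),("backR",388,377,.004),("panTL",333,245,.064),("panTR",383,249,.064),("levL",394,265,.052),("levR",320,259,.052)]: print("scene",n,r(back(k,u,v,z)))
k=K("side")
for n,u,v,z in [("backL",73,297,.008),("frontL",222,302,.008),("frontR",228,250,.008),("panTop1",213,243,.064),("panTop2",207,262,.064)]: print("side",n,r(back(k,u,v,z)))
k=K("wrist");o=get_obs(); print(r(k[3]),k[0]); print(o["position"],k[3][:3,3])
s=cv2.imread("pics/scene0.png")[235:385,290:410]; d=cv2.imread("pics/side0.png")[228:310,65:240]
a=cv2.resize(s,None,fx=4,fy=4,interpolation=2)
b=cv2.resize(d,(175*3-205,0) if 0 else None,fx=1.8,fy=1.8,interpolation=2)
c=np.zeros((600,800,3),np.uint8); c[:,:480]=a; c[:b.shape[0],485:485+b.shape[1]]=b[:,:315]; cv2.imwrite("pics/c.png",c)
E
```

```text
scene backL [0.832 0.143 0.004]
scene backR [0.801 0.277 0.004]
scene panTL [0.562 0.132 0.064]
scene panTR [0.547 0.226 0.064]
scene levL [0.575 0.251 0.052]
scene levR [0.597 0.116 0.052]
side backL [0.802 0.288 0.008]
side frontL [0.502 0.238 0.008]
side frontR [0.531 0.105 0.008]
side panTop1 [0.548 0.138 0.064]
side panTop2 [0.543 0.189 0.064]
[[ 0.267 -0.93  -0.253  0.236]
 [-0.964 -0.257 -0.071 -0.584]
 [ 0.001  0.263 -0.965  0.384]
 [ 0.     0.     0.     1.   ]] 336.9522904649436
[ 0.16663655 -0.60235261  0.20464223] [ 0.23648494 -0.58410378  0.38433395]
```

View pics/c.png

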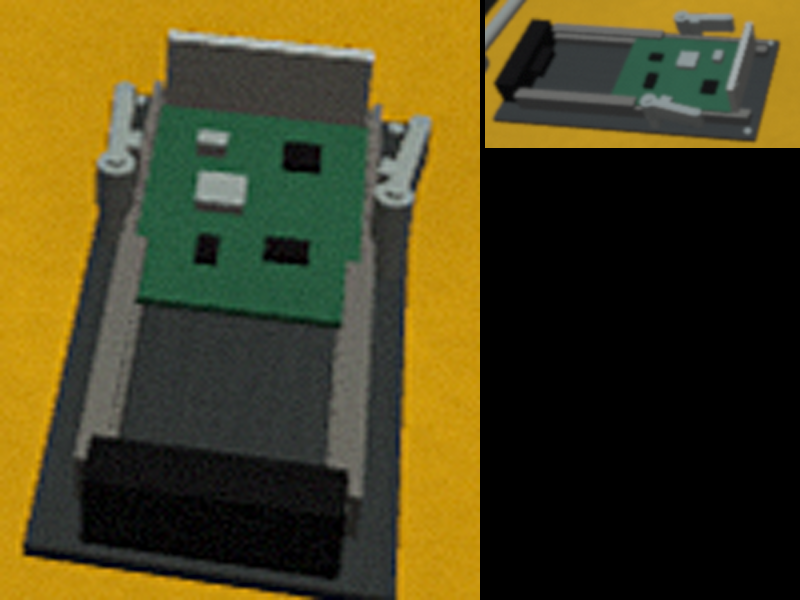

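The crop shows the lever pivots at scene (388.7,283.7) on the left and (319,275.5) on the right. Both levers point toward the robot, splayed slightly outward.

Run:
```python
from h import *
k=K("scene"); r=lambda a:np.round(a,3)
L=back(k,388.7,283.7,.052);R=back(k,319,275.5,.052)
d=L-R; print(L,R,np.linalg.norm(d),np.degrees(np.arctan2(-d[0],d[1])))
yaw=np.radians(10.8); e=np.array([np.cos(yaw),np.sin(yaw)]); O=(L+R)[:2]/2+.010*e; print("O",O)
o=get_obs(); from scipy.spatial.transform import Rotation as Ro
M=Ro.from_quat(o["tool_rot"]).as_matrix(); print(r(M))
tool0=M.T
for w in ([.46,-.3,.25],list(O-.17*e)+[.25]): print(np.round(M.T@(np.array(w)-o["position"])/.08,2))
```

```text
[0.6328242  0.24990197 0.052     ] [0.64642613 0.12672724 0.052     ] 0.12392346482205473 6.3015202599368525
O [0.64944804 0.19018842]
[[ 0.964  0.267  0.   ]
 [ 0.267 -0.964  0.   ]
 [ 0.     0.    -1.   ]]
[ 4.54 -2.67 -0.57]
[ 6.34 -8.11 -0.57]
```

```bash
for i in 1 2 3 4 5; do python3 -m inch '[0.45,-0.265,-0.06,0,0,0, 0.9,-0.53,-0.12,0,0,0]' 0 >/dev/null; done
for i in 1 2 3 4 5 6; do python3 -m inch '[0.15,-0.45,0,0,0,0, 0.3,-0.9,0,0,0,0]' | tail -c 600; done
python3 -m inch '[0,0,0,0,0,0.05, 0,0,0,0,0,0.055]'
cat > look.py <<'E'
from h import *
import sys
n=sys.argv[1]
k=K("wrist"); im=camera("wrist"); cv2.imwrite(f"pics/{n}.png",cv2.resize(im[:,:,::-1],None,fx=1.42,fy=1.42))
print(np.round(k[3],4).tolist(),k[:3]); o=get_obs(); print(o["time"],o["position"],o["tool_rot"],np.round(o["q"],2))
np.save(f"pics/{n}.npy",k[3])
E
python3 look.py w1
```

```text
time: 1.5
position: [0.46, -0.2278, 0.2526]
tool_rot: [0.991, 0.135, 0.001, 0.001]
ft_force: [0.9, 0.1, -0.5]
grip_width: 0.0149
grip_force: 0.0
time: 1.67
position: [0.4623, -0.1514, 0.2523]
tool_rot: [0.991, 0.134, 0.0, 0.0]
ft_force: [1.3, -1.1, -0.7]
grip_width: 0.0037
grip_force: 0.0
time: 1.83
position: [0.4661, -0.0757, 0.2525]
tool_rot: [0.991, 0.134, 0.0, 0.0]
ft_force: [0.1, -0.2, 0.2]
grip_width: 0.0004
grip_force: 0.0
time: 2.0
position: [0.47, 0.0001, 0.2525]
tool_rot: [0.991, 0.134, 0.0, 0.0]
ft_force: [1.0, -0.3, 0.1]
grip_width: 0.0003
grip_force: 0.0
time: 2.17
position: [0.4739, 0.0759, 0.2526]
tool_rot: [0.991, 0.134, 0.0, 0.0]
ft_force: [0.1, -0.7, -1.0]
grip_width: 0.0004
grip_force: 0.0
time: 2.33
position: [0.4779, 0.1518, 0.2525]
tool_rot: [0.991, 0.135, 0.0, 0.0]
ft_force: [0.8, -1.5, -0.1]
grip_width: 0.0005
grip_force: 0.0
time: 2.5
position: [0.4778, 0.152, 0.2523]
tool_rot: [0.996, 0.093, 0.0, 0.0]
ft_force: [0.5, 0.2, -0.3]
grip_width: 0.0003
grip_force: 0.0
[[0.1852, -0.9483, -0.2578, 0.5489], [-0.9827, -0.1785, -0.0495, 0.1645], [0.0009, 0.2625, -0.9649, 0.4321], [0.0, 0.0, 0.0, 1.0]] (np.float64(336.9522904649436), 278.289368211844, 209.024989743544)
2.55 [0.4778314  0.15075301 0.25224779] [9.95664532e-01 9.30166146e-02 4.09160846e-05 2.20088022e-04] [ 0.08  0.3   1.68 -0.    1.16  1.47]
```

View pics/w1.png

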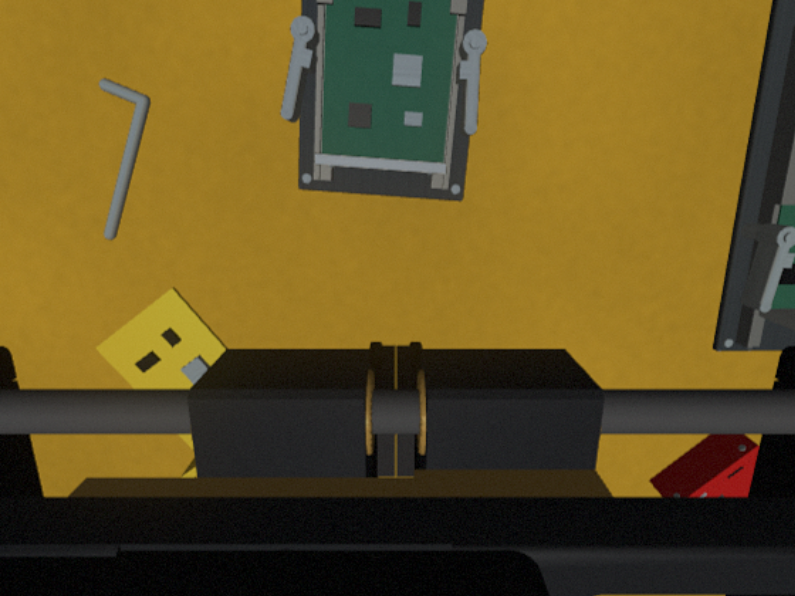

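The wrist view shows the left pivot at (302,28) with its tip at (288,117), and the right pivot at (475,42) with its tip at (471,130). The panel's top edge runs (316,164)–(444,172), and the plate's front corners are (300,188) and (463,199).

Run:
```python
from h import *
k=K("wrist"); k=(k[0],k[1],k[2],np.load("pics/w1.npy"))
P={n:back(k,u/1.42,v/1.42,z) for n,u,v,z in [("Lp",302,28,.052),("Lt",288,117,.052),("Rp",475,42,.052),("Rt",471,130,.052),("c1",300,188,.008),("c2",463,199,.008),("p1",316,166,.064),("p2",444,174,.064)]}
for a,b in (("Rp","Lp"),("c2","c1"),("p2","p1")):
    d=P[b]-P[a]; print(a,b,np.linalg.norm(d),np.degrees(np.arctan2(-d[0],d[1])))
d=P["Lp"]-P["Rp"]
for yaw in (np.arctan2(-d[0],d[1]),np.radians(10)):
    e=np.array([np.cos(yaw),np.sin(yaw)]);n=np.array([-e[1],e[0]])
    O=(P["Lp"]+P["Rp"])[:2]/2+.010*e; print("yaw",np.degrees(yaw),"O",O)
    for a in P: q=P[a][:2]-O; print(a,np.round([q@e,q@n],4))
o=get_obs()["position"][:2]-O; print("tcp",o@e,o@n)
```

```text
Rp Lp 0.12425921208878674 6.509986988510251
c2 c1 0.14164581736525314 6.88963084390102
p2 p1 0.09530399283430117 7.214166480972132
yaw 6.509986988510251 O [0.64752795 0.18660154]
Lp [-0.01    0.0621]
Lt [-0.0706  0.0713]
Rp [-0.01   -0.0621]
Rt [-0.0698 -0.0661]
c1 [-0.1242  0.0696]
c2 [-0.1232 -0.072 ]
p1 [-0.1042  0.0475]
p2 [-0.1031 -0.0478]
yaw 10.0 O [0.64744051 0.18720426]
Lp [-0.0062  0.062 ]
Lt [-0.0661  0.0748]
Rp [-0.0138 -0.062 ]
Rt [-0.0737 -0.0623]
c1 [-0.1197  0.0764]
c2 [-0.1274 -0.065 ]
p1 [-0.1012  0.0531]
p2 [-0.1058 -0.0421]
tcp -0.173362057144901 -0.006445161936596139
```

```bash
python3 -m inch '[0,0,0.5,0,0,0.043, 0,0,0.925,0,0,0.043]' >/dev/null
python3 -m inch '[0,-0.2,0.4,0,0,0, 0,-0.2,0.8,0,0,0]' >/dev/null
python3 -m inch '[0,0,0.4,0,0,0, 0,0,0.7,0,0,0, 0,0,0.8,0,0,0]' 
python3 -m inch '[0.3,0,0,0,0,0, 0.5,0,0,0,0,0, 0.65,0,0,0,0,0]'
cat > st.py <<'E'
from h import *
from scipy.spatial.transform import Rotation as R
o=get_obs(); yaw=np.radians(6.75); e=np.array([np.cos(yaw),np.sin(yaw)]);n=np.array([-e[1],e[0]]); d=o["position"][:2]-[.6475,.1866]
M=R.from_quat(o["tool_rot"]).as_matrix(); f=o["ft_force"]
print("t",round(o["time"],2),"dock mm",np.round([d@e*1e3,d@n*1e3,o["position"][2]*1e3],1),"yaw",np.degrees(np.arctan2(M[1,0],M[0,0])).round(2),"F",np.round([f[:2]@e,f[:2]@n,f[2]],1))
E
python3 st.py
```

```text
time: 3.13
position: [0.4741, 0.1641, 0.0471]
tool_rot: [0.998, 0.057, -0.003, 0.0]
ft_force: [0.3, 1.4, 0.9]
grip_width: 0.0006
grip_force: 0.0
time: 3.38
position: [0.5307, 0.1708, 0.051]
tool_rot: [0.998, 0.058, 0.001, 0.0]
ft_force: [0.4, -0.1, -0.9]
grip_width: 0.0005
grip_force: 0.0
t 3.38 dock mm [-117.8   -2.    51. ] yaw 6.59 F [ 0.4 -0.1 -0.9]
```

```bash
python3 -m inch '[0.08,-0.02,0,0,0,0, 0.16,-0.02,0,0,0,0, 0.25,-0.02,0,0,0,0, 0.35,-0.02,0,0,0,0, 0.45,-0.02,0,0,0,0, 0.55,-0.02,0,0,0,0, 0.65,-0.02,0,0,0,0, 0.75,-0.02,0,0,0,0, 0.85,-0.02,0,0,0,0]' ; python3 st.py
python3 -m inch '[0.06,0,0,0,0,0, 0.12,0,0,0,0,0, 0.18,0,0,0,0,0, 0.24,0,0,0,0,0]'>/dev/null ; python3 st.py; python3 look.py w2
```

```text
time: 4.13
position: [0.5959, 0.1814, 0.0501]
tool_rot: [0.998, 0.058, -0.0, 0.0]
ft_force: [0.0, -0.2, -0.1]
grip_width: 0.0002
grip_force: 0.0
t 4.13 dock mm [-51.8   0.9  50.1] yaw 6.65 F [ 0.  -0.2 -0.1]
t 4.47 dock mm [-33.2   0.9  50.1] yaw 6.65 F [ 0.1  0.2 -1.2]
[[0.1156, -0.9582, -0.2616, 0.6865], [-0.9933, -0.1114, -0.0312, 0.191], [0.0008, 0.2634, -0.9647, 0.2298], [0.0, 0.0, 0.0, 1.0]] (np.float64(336.9522904649436), 278.289368211844, 209.024989743544)
4.5167 [0.61588239 0.18361577 0.05030926] [ 9.98325004e-01  5.78485293e-02  8.54711798e-04 -5.78073770e-05] [0.12 0.74 1.5  0.   0.89 1.57]
```

View pics/w2.png

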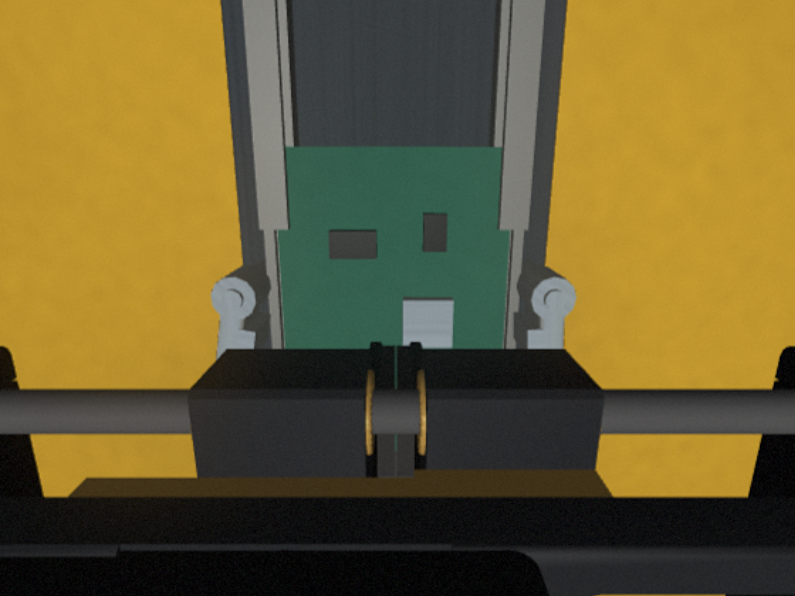

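The board's leading edge is at row 147 and the pivots are at row 298, so I'll check that the board is following the fingers.

Run:
```python
from h import *
k=K("wrist"); k=(k[0],k[1],k[2],np.load("pics/w2.npy"))
yaw=np.radians(6.75); e=np.array([np.cos(yaw),np.sin(yaw)]);n=np.array([-e[1],e[0]])
for m,u,v,z in [("edge1",287,147,.024),("edge2",502,147,.024),("Lp",234,297,.052),("Rp",553,297,.052)]:
    d=back(k,u/1.42,v/1.42,z)[:2]-[.6475,.1866]; print(m,np.round([d@e*1e3,d@n*1e3],1))
```

```text
edge1 [46.9 44. ]
edge2 [ 46.8 -44.3]
Lp [-9.2 61.8]
Rp [ -9.5 -61.1]
```

Run:
```python
from h import *
k=K("scene")
yaw=np.radians(6.75); e=np.array([np.cos(yaw),np.sin(yaw)]);n=np.array([-e[1],e[0]])
for m,u,v,z in [("edge1",324.5,310,.022),("edge2",375,315.7,.022),("Lp",388.7,283.7,.052)]:
    d=back(k,u,v,z)[:2]-[.6475,.1866]; print(m,np.round([d@e*1e3,d@n*1e3],1))
im=camera("scene")[:,:,::-1]; cv2.imwrite("pics/s2.png",cv2.resize(im[190:390,250:450],(600,600),interpolation=2))
```

```text
edge1 [ 48.2 -41.4]
edge2 [46.8 45.5]
Lp [-7.1 64.6]
```

View pics/s2.png

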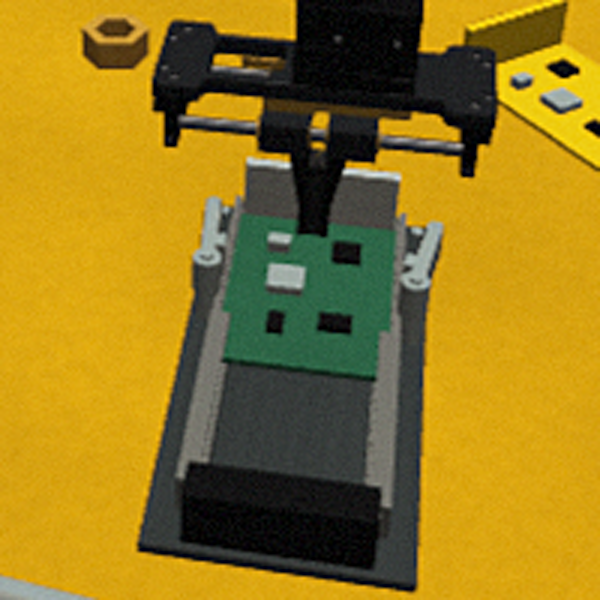

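```bash
python3 st.py
python3 - <<'E'
from h import *
k=K("scene"); yaw=np.radians(6.75); e=np.array([np.cos(yaw),np.sin(yaw)]);n=np.array([-e[1],e[0]])
def W(x,y,z): return [*(np.array([.6475,.1866])+x*e+y*n),z]
for x,y,z in [(-.033,0,.028),(-.103,0,.064),(-.103,0,.028),(-.033,0,.1),(-.112,0,.028),(-.112,0,.05)]:
    p=proj(k,W(x,y,z))[0]; print(x,z,p.round(1),((p-[250,190])*3).round())
print(get_calibration("wrist")["T"][:3,3],get_obs()["joint_torque"],get_obs()["q"])
E
```

```text
t 4.57 dock mm [-32.4   0.7  50.2] yaw 6.63 F [ 0.2 -0.8  0.7]
-0.033 0.028 [352.3 281.2] [307. 274.]
-0.103 0.064 [356.3 244. ] [319. 162.]
-0.103 0.028 [355.1 259.2] [315. 207.]
-0.033 0.1 [354.7 249.3] [314. 178.]
-0.112 0.028 [355.5 256.5] [316. 200.]
-0.112 0.05 [356.2 247.3] [319. 172.]
[0.6870636  0.19091404 0.23006978] [ 5.99388219e-02 -4.81345761e+01 -1.31110114e+01  3.41857353e-02
 -5.71232638e-02 -1.17407762e-04] [ 1.16157568e-01  7.42419466e-01  1.50339227e+00 -2.32430306e-05
  8.94707945e-01  1.57119126e+00]
```

The board has not moved. The fingertips passed over the panel, so they ride higher than the stated 22 mm ahead of the TCP. I'll check the real tip position, with the gripper open in the first picture and closed now.

Run:
```python
from h import *
k=K("scene"); 
M=np.array([[.964,.267,0],[.267,-.964,0],[0,0,-1]]);P=np.array([.1666,-.6024,.2046])
for y in (-.051,.051):
  for z in (.022,-.015): print("open",y,z,proj(k,P+M@[0.0095,y,z])[0].round(1))
s=cv2.imread("pics/scene0.png")[0:90,50:150]; cv2.imwrite("pics/g.png",cv2.resize(s,None,fx=6,fy=6,interpolation=2))
```

```text
open -0.051 0.022 [124.6  88.7]
open -0.051 -0.015 [122.4  75.5]
open 0.051 0.022 [88.1 88.6]
open 0.051 -0.015 [85.5 75.4]
```

View pics/g.png

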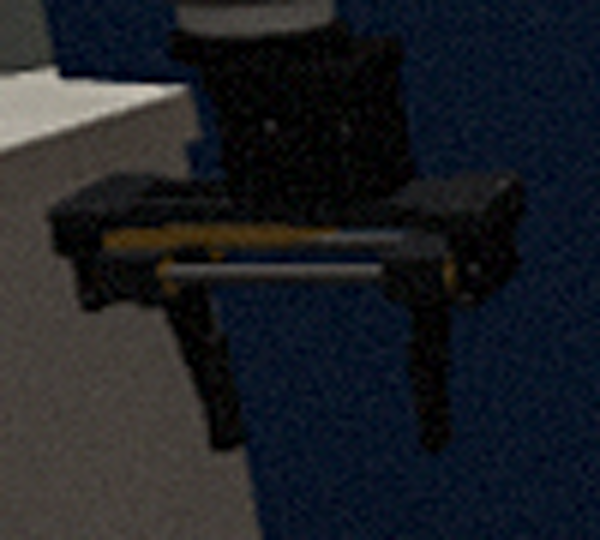

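In the first picture the open tips are at scene (87,74) and (122,74), which puts them about 17 mm behind the reported TCP instead of 22 mm ahead. I'll allow for the 38 mm difference: lift, go back in front of the panel, lower further and push again.

```bash
python3 -m inch '[0,0,-0.4,0,0,0, -0.4,0,-0.4,0,0,0, -0.8,0,-0.4,0,0,0]' >/dev/null
python3 -m inch '[-0.3,0,0,0,0,0, -0.5,0,0,0,0,0, -0.5,0,0,0,0,0]' >/dev/null; python3 st.py
python3 -m inch '[0,0,0.4,0,0,0, 0,0,0.7,0,0,0, 0,0,0.85,0,0,0, 0,0,0.85,0,0,0]' >/dev/null; python3 st.py
python3 -m inch '[0.1,0,0,0,0,0, 0.2,0,0,0,0,0, 0.25,0,0,0,0,0, 0.3,0,0,0,0,0, 0.35,0,0,0,0,0, 0.4,0,0,0,0,0, 0.45,0,0,0,0,0]' >/dev/null; python3 st.py
```

```text
t 5.07 dock mm [-143.     1.4   82. ] yaw 6.68 F [-0.8  1.2 -0.2]
t 5.4 dock mm [-138.     0.9   11.8] yaw 6.62 F [ 0.   0.1 -0.9]
t 5.98 dock mm [-101.4    1.    14.6] yaw 6.64 F [-2.1  0.1  1.3]
```

```bash
python3 -m inch '[0.1,0,0,0,0,0, 0.2,0,0,0,0,0, 0.3,0,0,0,0,0, 0.4,0,0,0,0,0, 0.5,0,0,0,0,0, 0.6,0,0,0,0,0, 0.7,0,0,0,0,0, 0.8,0,0,0,0,0, 0.85,0,0,0,0,0]' >/dev/null; python3 st.py
python3 -m inch '[0.05,0,0,0,0,0, 0.1,0,0,0,0,0, 0.13,0,0,0,0,0]' >/dev/null; python3 st.py
python3 -m inch '[0.03,0,0,0,0,0, 0.06,0,0,0,0,0, 0.06,0,0,0,0,0]' >/dev/null; python3 st.py
python3 -m inch '[0.03,0,0,0,0,0, 0.06,0,0,0,0,0, 0.06,0,0,0,0,0]' >/dev/null; python3 st.py
```

```text
t 6.73 dock mm [-31.2   0.7  14.3] yaw 6.63 F [-1.4 -0.   1. ]
t 6.98 dock mm [-22.4   0.8  14.1] yaw 6.64 F [-1.7 -0.2  1.5]
t 7.23 dock mm [-19.4   0.9  14. ] yaw 6.65 F [-3.7  0.6  2.7]
t 7.48 dock mm [-14.7   0.9  14. ] yaw 6.65 F [-5.5 -0.3  2.9]
```

```bash
python3 -m inch '[0.03,0,0,0,0,0, 0.06,0,0,0,0,0, 0.06,0,0,0,0,0]' >/dev/null; python3 st.py
python3 -m inch '[0.02,0,0,0,0,0, 0.02,0,0,0,0,0]' >/dev/null; python3 st.py; python3 look.py w3
```

```text
t 7.73 dock mm [-10.3   0.9  14. ] yaw 6.65 F [-5.7  0.1  4.1]
t 7.9 dock mm [-10.4   0.9  14. ] yaw 6.66 F [-8.4 -1.1  5.3]
[[0.1159, -0.9564, -0.268, 0.7103], [-0.9933, -0.1114, -0.0322, 0.1938], [0.0009, 0.27, -0.9629, 0.1932], [0.0, 0.0, 0.0, 1.0]] (np.float64(336.9522904649436), 278.289368211844, 209.024989743544)
7.95 [0.63703321 0.1862071  0.01399705] [ 9.98307048e-01  5.80517705e-02 -3.59780923e-03  2.91327162e-04] [ 0.12  0.82  1.45 -0.    0.88  1.57]
```

View pics/w3.png

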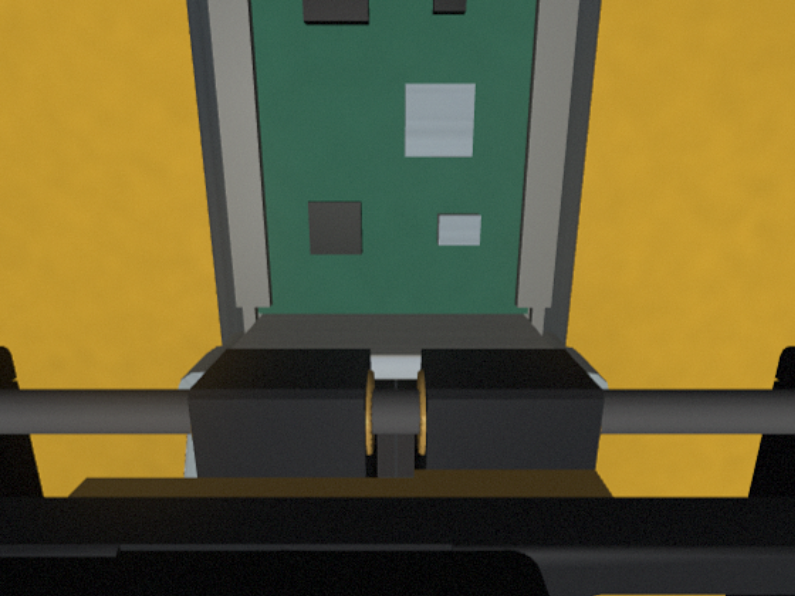

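The panel is pushed right home (outer face at about row 360, 8 N against the stop). Next I back out and go round to the outer side of the left lever.

```bash
python3 -m inch '[-0.3,0,0,0,0,0, -0.7,0,0,0,0,0, -1,0,0,0,0,0]' >/dev/null
python3 -m inch '[-0.25,-0.2,0,0,0,0, -0.25,-0.6,0,0,0,0, -0.25,-0.9,0,0,0,0]' >/dev/null
python3 -m inch '[0,-0.4,0,0,0,0, 0.3,-0.4,0,0,0,0, 0.5,-0.4,0,0,0,0, 0.5,-0.4,0,0,0,0]' >/dev/null; python3 st.py
```

```text
t 8.78 dock mm [-60.2 106.2  15.2] yaw 6.68 F [-0.1  0.1  0.1]
```

```bash
python3 -m inch '[-0.05,0.15,0,0,0,0, -0.09,0.3,0,0,0,0, -0.08,0.41,0,0,0,0, -0.07,0.52,0,0,0,0, -0.02,0.63,0,0,0,0, 0.03,0.74,0,0,0,0, 0.12,0.82,0,0,0,0, 0.21,0.89,0,0,0,0, 0.28,0.92,0,0,0,0, 0.34,0.95,0,0,0,0, 0.36,0.95,0,0,0,0]' ; python3 st.py
python3 - <<'E'
from h import *
im=camera("side")[:,:,::-1]; cv2.imwrite("pics/s3.png",cv2.resize(im[200:320,60:260],(800,480),interpolation=2))
E
```

```text
time: 9.7
position: [0.6074, 0.2098, 0.0139]
tool_rot: [0.998, 0.058, 0.0, 0.0]
ft_force: [-3.3, -2.2, -0.2]
grip_width: 0.0007
grip_force: 1.7
t 9.7 dock mm [-37.1  27.8  13.9] yaw 6.62 F [-3.5 -1.8 -0.2]
```

View pics/s3.png

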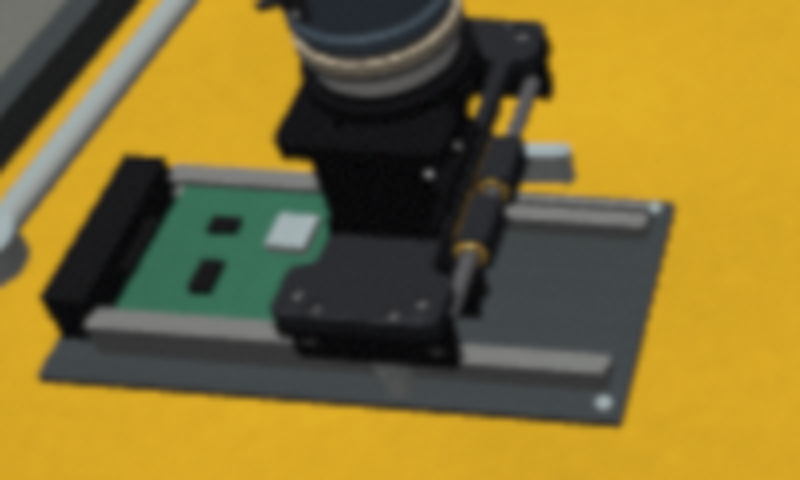

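The left lever is nearly shut and hidden under the gripper, and the right lever is still open at (550,160). I press the left one a little further, then go round to the right lever.

```bash
python3 -m inch '[0.05,0,0,0,0,0, 0.1,0,0,0,0,0, 0.12,0,0,0,0,0]' >/dev/null; python3 st.py
python3 -m inch '[-0.3,0,0,0,0,0, -0.7,0,0,0,0,0, -1,0,0,0,0,0, -1,0.4,0,0,0,0, -1,0.8,0,0,0,0]' >/dev/null
python3 -m inch '[0,0.4,0,0,0,0, 0,0.8,0,0,0,0, 0.25,0.85,0,0,0,0, 0.6,0.85,0,0,0,0, 0.6,0.85,0,0,0,0]' >/dev/null; python3 st.py
```

```text
t 10.0 dock mm [-29.4  28.5  14. ] yaw 6.69 F [-7.3 -3.7  1.8]
t 10.83 dock mm [ -49.7 -105.4   16.4] yaw 6.53 F [ 1.2 -0.1  0.6]
```

```bash
python3 -m inch '[-0.1,-0.13,0,0,0,0, -0.19,-0.28,0,0,0,0, -0.18,-0.39,0,0,0,0, -0.17,-0.5,0,0,0,0, -0.12,-0.61,0,0,0,0, -0.07,-0.71,0,0,0,0, 0.02,-0.79,0,0,0,0, 0.11,-0.87,0,0,0,0, 0.18,-0.9,0,0,0,0, 0.24,-0.92,0,0,0,0, 0.29,-0.92,0,0,0,0, 0.34,-0.92,0,0,0,0]' >/dev/null ; python3 st.py
python3 -m inch '[-0.4,0,0,0,0,0, -0.4,-0.37,0,0,0,0, -0.4,-0.37,0,0,0,0]' >/dev/null; python3 st.py
```

```text
t 11.83 dock mm [-33.4 -29.3  14. ] yaw 6.62 F [-4.4  2.3  0.3]
t 12.08 dock mm [-65.5   2.4  14.4] yaw 6.66 F [ 0.2 -0.1  0.2]
```

```bash
python3 -m inch '[0.15,0.02,0,0,0,0, 0.25,0.02,0,0,0,0, 0.32,0.02,0,0,0,0, 0.38,0.02,0,0,0,0, 0.42,0.02,0,0,0,0]' >/dev/null; python3 st.py
python3 -m inch '[0.04,0,0,0,0,0, 0.06,0,0,0,0,0, 0.06,0,0,0,0,0]' >/dev/null; python3 st.py
python3 -m inch '[0.04,0,0,0,0,0, 0.06,0,0,0,0,0, 0.06,0,0,0,0,0]' >/dev/null; python3 st.py
```

```text
t 12.5 dock mm [-31.8  -2.1  14.2] yaw 6.59 F [-3.9 -0.6  2.6]
t 12.75 dock mm [-28.3  -1.8  13.8] yaw 6.64 F [-3.6 -0.2  1.1]
t 13.0 dock mm [-26.8  -1.7  13.7] yaw 6.66 F [-10.4  -0.2   5.6]
```

```bash
python3 -m inch '[0.04,0,0,0,0,0, 0.08,0,0,0,0,0, 0.08,0,0,0,0,0]' >/dev/null; python3 st.py
python3 -m inch '[0.06,0,0,0,0,0, 0.06,0,0,0,0,0, 0.06,0,0,0,0,0]' >/dev/null; python3 st.py
```

```text
t 13.25 dock mm [-27.   -1.6  13.6] yaw 6.7 F [-19.4  -2.1  15.8]
t 13.5 dock mm [-27.1  -1.6  13.4] yaw 6.73 F [-27.   -2.   20.7]
```

It is hard against the stop, and the position matches shut levers. I'll back off, rise and look.

```bash
python3 -m inch '[-0.3,0,0,0,0,0, -0.7,0,0,0,0,0, -1,0,0,0,0,0]' >/dev/null
python3 -m inch '[-0.3,0,-0.2,0,0,0, -0.5,0,-0.5,0,0,0, -0.7,0,-0.9,0,0,0, -0.7,0,-0.9,0,0,0]' >/dev/null
python3 -m inch '[0,0,-0.5,0,0,0, 0,0,-1,0,0,0, 0,0,-1,0,0,0]' >/dev/null
python3 st.py; python3 look.py w4
python3 - <<'E'
from h import *
a=cv2.imread("pics/w4.png")[0:260,200:600]
b=camera("scene")[:,:,::-1][230:390,290:410]
c=np.zeros((600,800,3),np.uint8); c[:260,:400]=a; c[:533,400:]=cv2.resize(b,(400,533),interpolation=2); cv2.imwrite("pics/f.png",c)
E
```

```text
t 14.33 dock mm [-139.7   -1.2  173. ] yaw 6.65 F [0.4 1.1 0.5]
[[0.1158, -0.963, -0.2432, 0.5776], [-0.9933, -0.1121, -0.0291, 0.176], [0.0007, 0.245, -0.9695, 0.354], [0.0, 0.0, 0.0, 1.0]] (np.float64(336.9522904649436), 278.289368211844, 209.024989743544)
14.3833 [0.50717865 0.16863624 0.17038105] [ 9.98295027e-01  5.79357188e-02  7.09479488e-03 -3.94020584e-04] [0.11 0.45 1.71 0.   0.97 1.57]
```

View pics/f.png

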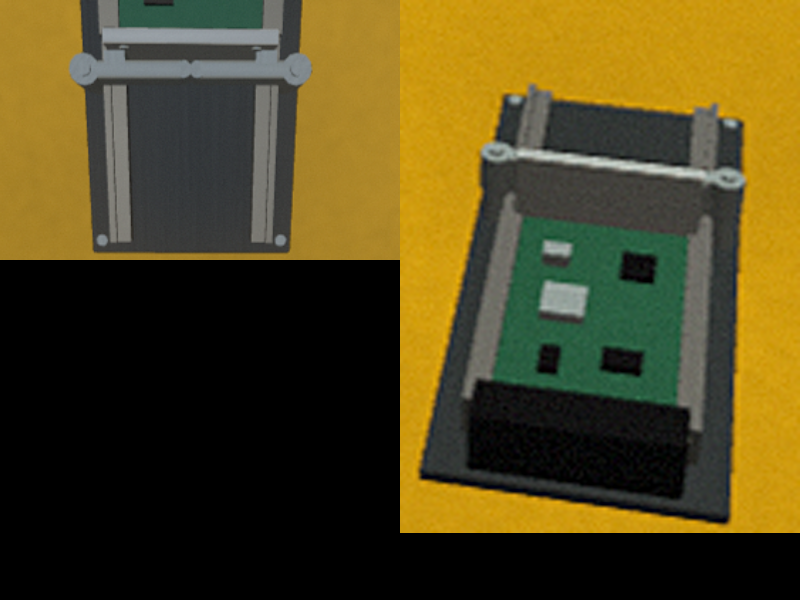

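Both levers lie in line across the panel (row about 68, from 82 to 298), and the board is seated in the plug. The gripper is clear of everything.

```bash
python3 -c "
from rig import *
print(hand_in())"
```

```text
the job is handed in; nothing more can be done
None
```

The wide board is pushed home against its plug, both levers are shut across its panel, and the gripper was clear when I handed in at about 14 s; the first push passed over the panel because the fingertips sit about 38 mm higher than stated, so I lowered and redid it.

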